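# Tighten sample bottle caps in the bench chuck

### The arm

A 6-joint arm with a two-finger parallel gripper is mounted at the origin on the work surface. World frame = base frame: x ahead of the robot, y to its left, z up, the work surface at z = 0. Lengths are in m, angles in degrees, forces in N, time in s.
With the tool pointing down it reaches from about 0.35 to 0.875 m from the base axis. Payload 4.2 kg.
Tool frame: the origin (TCP) lies where the fingers leave the gripper's body, on its centre line; the fingertips stand 70 mm ahead of it and the grasp point (between the pads) lies 51 mm ahead of it; z points along the fingers, y is the direction in which the jaws open and shut (so a half turn about z gives the same grasp; the last joint's range is limited). The gripper opens to 87 mm and grips with 3 to 60 N. Pads are 19 mm wide; open, the fingers measure 117 mm over their backs; the gripper's body (75 mm by 190 mm) begins 51 mm behind the grasp point.
Start: joints at [-54.626, 22.042, 0.453, 0, -68.411, -14.817], TCP at [0.219, -0.585, 0.292] pointing down, gripper open.
Joint ranges: [-179.83, 179.83], [-69.29, 118.12], [-61.27, 80.66], [-181.25, 117.63], [-171.15, -9.14], [-177.46, 177.46]. Speed limits (degrees/s): [159.86, 159.86, 180, 180, 180, 180].

### API

Orientations are given as a 3x3 rotation matrix whose columns are the frame's x, y, z axes.
In Python, from station import sense, cams, job gives the robot as it stands. The module is installed in compiled form; this text tells all that it offers.
- The arm moves only by the shell command python3 -m handwheel 'ROWS'. ROWS is JSON, a list of rows, each a list of 5 numbers: the shift along the tool's x, y, z in cm, then the turn about the tool's z in degrees, then the opening, from 0 (shut) to 1 (fully open). A call has 1 to 10 rows; each row shifts and turns the commanded pose from where the row before left it, along the tool's axes as they then stand; what a row does not reach is not made up. A row lasts 1/8 s, in which the tool goes at most 62.5 mm and 10.7 degrees, less where a joint would pass 70% of its speed; a pose out of reach is approached as far as the arm can. A call with a gripper value outside its range is refused whole. The fingers move at their own pace and stop on an object; the grip force is fixed at half the most. Time passes only in rows, so rows that do not move let the fingers close. It gives the time, the measured TCP pose, the force and the opening at its end, in the units of the state.
- sense(): the state, without advancing time (a new reading comes with each control period).
- cams.capture(name): name is "side" or "top"; returns the picture (400x640x3 uint8, red, green, blue); there is no depth.
- cams.camera_params(name): a dict with "fx", "fy", "cx", "cy" (pixels), "origin" and "rotation" of the camera in the world. Camera axes: x right, y down, z forward; pixel columns grow to the right and rows downward; lengths in m; the calibration is good to about 2 mm. A picture is of the moment at which its call begins. camera_params takes no time and is no camera call.
- job.finish_job(): hands the job in, once; it reports no verdict.
The state is a dict: "time_s": time; "joints": joint angles; "joint_velocities": joint speeds; "effort": joint torques, N m; "tcp_pos": TCP position; "ee_rot": TCP orientation; "wrist_force": force on the tool from outside, world axes, zero at the start; "moment": the same for the moment, N m; "gripper_width": opening from 0.0 (shut) to 1.0 (fully open).
Only numpy, scipy, OpenCV 4.12 (cv2) and the standard library are available. Lean on these libraries where they do the work, as an engineer would, in place of code of your own. Each camera call takes 0.05 s, during which the arm holds its last target. There are 200 camera calls.

### The job

A finished bottle still stands in the three-jaw bottle chuck: open the jaws with the red lever and stand it in a free cell of the grey tray. Then take the amber bottles with blue caps from the bench one at a time: stand each in the chuck, swing the lever until the jaws hold it firmly, screw its cap fully home, open the jaws and stand the bottle upright in the tray as well. Turn caps nowhere but in the chuck, leave the jaws fully open at the end, and leave the bottle already in the tray and the other things on the bench where they are.

Things in the scene. Friction and masses are not known exactly. Their poses are not given: they have to be found in the camera images.
- bottle_a: amber bottle with paper label and blue screw cap, to be tightened (absent in some runs). Body diameter 70 mm, 143 mm tall with cap, 0.42 kg (+-30 %). Origin: centre of underside, z up. The round cap, 53 mm in diameter, is the top 28 mm; lift the bottle by it from above. Neck below it 47 mm wide; straight wall up to 78 mm. White index mark on the shoulder at +x
- bottle_b: amber bottle with paper label and blue screw cap, to be tightened (absent in some runs). Body diameter 70 mm, 143 mm tall with cap, 0.42 kg (+-30 %). Origin: centre of underside, z up. The round cap, 53 mm in diameter, is the top 28 mm; lift the bottle by it from above. Neck below it 47 mm wide; straight wall up to 78 mm. White index mark on the shoulder at +x
- bottle_c: smaller amber bottle with paper label and blue screw cap, to be tightened (absent in some runs). Body diameter 56 mm, 105 mm tall with cap, 0.24 kg (+-30 %). Origin: centre of underside, z up. The round cap, 53 mm in diameter, is the top 28 mm; lift the bottle by it from above. Neck below it 47 mm wide; straight wall up to 44 mm. White index mark on the shoulder at +x
- cap_a (a joint): angle (rad) by which the cap of bottle_a is screwed on: grows clockwise seen from above, 1.4 = hard stop, fully home (white line on the cap over the index mark on the shoulder). Starts between 0.1 and 0.6. Captive: it turns but does not lift off. Thread friction 0.2 N m (about 8 N at its rim), so an unclamped bottle turns with its cap
- cap_b (a joint): angle (rad) by which the cap of bottle_b is screwed on: grows clockwise seen from above, 1.4 = hard stop, fully home (white line on the cap over the index mark on the shoulder). Starts between 0.1 and 0.6. Captive: it turns but does not lift off. Thread friction 0.2 N m (about 8 N at its rim), so an unclamped bottle turns with its cap
- cap_c (a joint): angle (rad) by which the cap of bottle_c is screwed on: grows clockwise seen from above, 1.4 = hard stop, fully home (white line on the cap over the index mark on the shoulder). Starts between 0.1 and 0.6. Captive: it turns but does not lift off. Thread friction 0.2 N m (about 8 N at its rim), so an unclamped bottle turns with its cap
- chuck: bottle chuck fixed to the bench: white housing 270 x 215 mm, 45 mm high, on it a knurled dark steel sleeve 180 mm in diameter (top 69 mm above the bench) with the lever, around an aluminium platen 156 mm in diameter with three steel jaws, white smooth faces, 38 mm tall, sliding in and out together. Origin: on its vertical axis, on the bench. Place and yaw vary
- chuck_top (a point): centre of the chuck's platen, on its vertical axis, 72 mm above the bench: a bottle stands with its origin here, its cap top then 215 mm (bottles a, b) or 177 mm (bottle c) above the bench. The open jaws leave a bottle 11 to 18 mm of play all round and centre it as they close if it stands within about 8 mm of the centre; farther out it may jam between two jaws
- sleeve (a joint): angle (rad) of chuck sleeve and lever: 0 = jaws fully open (stop), grows clockwise seen from above as they close, up to 1.45. Jaw faces stand 46 - 15 x angle mm from the axis: they meet a 70 mm bottle at 0.73, a 56 mm one at 1.20; push on 0.01 to 0.04 further, 8 to 15 N more at the post. Stays where left (friction 1 N m, 8 N at the post). Starts at 0.58 to 0.68, around bottle_d
- lever_grip (a point): grip point of the lever's upright red post, 20 mm in diameter: top 22 mm above this point, foot on the steel lever arm 28 mm below. It goes round the chuck's axis at 130 mm radius, 94 mm above the bench, on the robot's side: seen from the robot at the right with jaws open, going left as they close. Keep the gripper clear of a bottle standing in the chuck
- jaw_a: one of the three coupled chuck jaws (steel, 28 mm wide, 38 mm tall); origin at the foot of its white plastic face, x pointing outward from the chuck's axis
- jaw_b: one of the three coupled chuck jaws (steel, 28 mm wide, 38 mm tall); origin at the foot of its white plastic face, x pointing outward from the chuck's axis
- jaw_c: one of the three coupled chuck jaws (steel, 28 mm wide, 38 mm tall); origin at the foot of its white plastic face, x pointing outward from the chuck's axis
- tray: grey plastic bottle tray, 200 x 200 mm, 55 mm high, fixed to the bench (place and yaw vary), walls and floor 5 mm, crossed dividers of full height making four cells 92 mm square; cell centres at x = +-49, y = +-49 mm in its frame. Origin: centre of its underside. One cell is taken by done_bottle
- bottle_d: finished amber bottle (70 mm in diameter, 143 mm tall with its blue cap, 0.4 kg, shaped like bottle_a, cap fixed tight), at the start standing in the chuck with the jaws closed around it to within a millimetre or two; it only has to go to the tray. Always there. Origin: centre of its underside
- done_bottle: amber bottle like bottle_a (70 mm, 143 mm tall), already tightened, standing in one cell of the tray at about x = +49, y = -49 mm of its frame; leave it. Origin: centre of its underside
- red_bottle: small amber bottle with a red cap, 56 mm in diameter, 105 mm tall, not part of the job. Origin: centre of its underside
- knife: knife with a yellow and black handle, 190 mm long, 27 mm thick, lying on the bench; not part of the job. Origin near its middle, on the bench
- wood_block: wooden block 70 x 100 x 45 mm with a screw standing up in it; not part of the job. Origin: centre of its underside
- beaker: glass beaker, 68 mm in diameter, 85 mm tall; not part of the job. Origin: centre of its underside
- tape: roll of green tape, 90 mm in diameter, 20 mm high, lying flat; not part of the job. Origin: centre of its underside
- marker: white marker pen with a blue cap, 135 mm long, lying on the bench; not part of the job. Origin near its middle, on the bench

How it is judged:
By the outcome, as a careful person would: the job done as asked, in the order asked, and still so for the second after the job is handed in, with the robot touching nothing.
Of bottle_a, bottle_b, bottle_c only 1 to 2 are there at a start; the rules pass over those that are not, and their reading is None.
At some moment in a run one of bottle_a, bottle_b, bottle_c may be knocked a few centimetres aside while the robot is not near it.
It also fails if it takes over 210 s, if anything falls off the work surface, if the arm or the gripper's body presses on something with over 40 N, if the wrist force passes 120 N, or if a joint passes its speed limit or range.

## Working session

There is one attempt and no reset: what is moved stays moved. The work goes in short steps, Python scripts to look and compute and a shell command to move; the robot and the scene stay as the last step left them, time stands still between calls to the robot, and variables do not carry over. Pictures are saved under pics/ and viewed, about 12 in all and at most 16, crops included, and the job is handed in when it is done.

```bash
mkdir -p pics; python3 - <<'E'
from station import sense,cams
import cv2
s=sense(); print(s['time_s'],s['tcp_pos'],s['ee_rot'],s['gripper_width'])
for n in('top','side'):
    p=cams.camera_params(n); print(n,p)
    cv2.imwrite(f'pics/{n}0.png',cv2.resize(cams.capture(n)[:,:,::-1],(800,500)))
E
```

```text
0.0 [ 0.21931018 -0.58476131  0.29115746] [[-9.36386408e-01 -3.50969740e-01 -8.58077105e-04]
 [-3.50970777e-01  9.36384234e-01  2.01996751e-03]
 [ 9.45423987e-05  2.19263011e-03 -9.99997592e-01]] 0.9988762895121515
top {'fx': 484.6160249113653, 'fy': 484.6160249113653, 'cx': 320.67843564794845, 'cy': 195.4638519765038, 'origin': array([0.32388201, 0.06890579, 1.59101529]), 'rotation': array([[-3.68497703e-03, -9.85393379e-01,  1.70253661e-01],
       [-9.99786206e-01,  1.66380208e-04, -2.06764378e-02],
       [ 2.03460981e-02, -1.70293454e-01, -9.85183321e-01]])}
side {'fx': 378.3699694001661, 'fy': 378.3699694001661, 'cx': 325.01320942358416, 'cy': 205.00375128825746, 'origin': array([0.19788768, 0.61966126, 0.76233647]), 'rotation': array([[-0.82875923, -0.40192357,  0.38937846],
       [-0.55940644,  0.57647522, -0.59560118],
       [ 0.01491912, -0.71143079, -0.70259779]])}
```

View pics/top0.png

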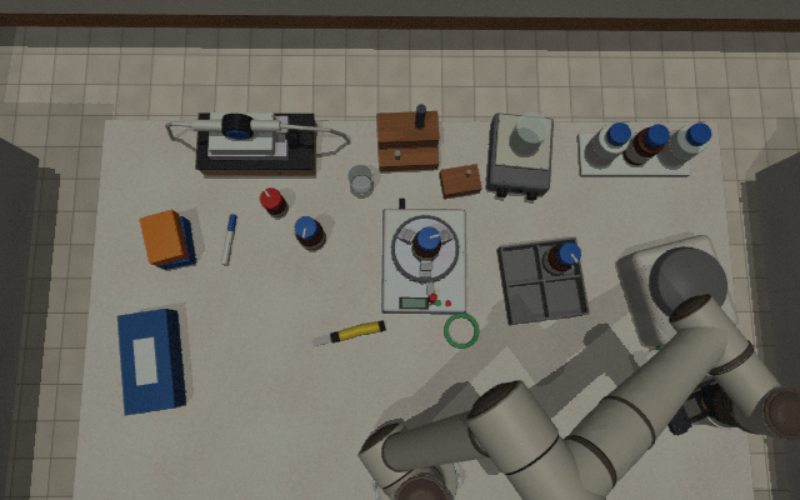

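View pics/side0.png

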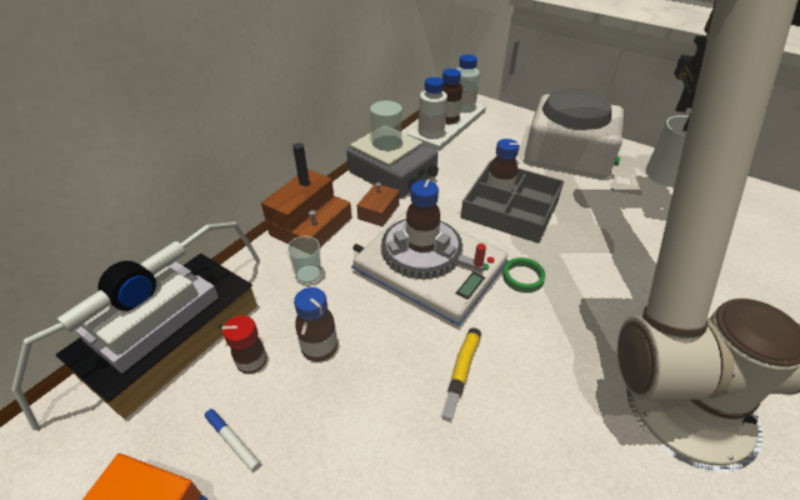

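The chuck with bottle_d sits at about (425,248), its lever post at (433,297), the tray at (543,280) with the done bottle in its upper right cell. One blue-capped bottle is on the bench at (308,230), with the red-capped bottle beside it. The arm may be hiding a second one, so I'll measure now and look again once it has moved.

```bash
cat > h.py <<'E'
import numpy as np, cv2
from station import sense,cams
from scipy.optimize import least_squares
P={n:cams.camera_params(n) for n in('top','side')}
def proj(n,X):
    p=P[n]; c=np.asarray(p['rotation']).T@(np.asarray(X,float)-p['origin'])
    return np.array([p['fx']*c[0]/c[2]+p['cx'],p['fy']*c[1]/c[2]+p['cy']])
def back(n,uv,z):
    p=P[n]; d=np.asarray(p['rotation'])@[(uv[0]-p['cx'])/p['fx'],(uv[1]-p['cy'])/p['fy'],1]
    return p['origin']+d*(z-p['origin'][2])/d[2]
def tri(a,b):
    f=lambda X:np.r_[proj('top',X)-a,proj('side',X)-b]
    r=least_squares(f,[.5,0,.1]); return r.x,np.abs(r.fun).max()
def blobs(img,lo,hi,amin=15):
    m=cv2.inRange(cv2.cvtColor(img,cv2.COLOR_RGB2HSV),lo,hi)
    m=cv2.morphologyEx(m,cv2.MORPH_CLOSE,np.ones((3,3)))
    n,l,s,c=cv2.connectedComponentsWithStats(m)
    return [(c[i].round(1),s[i]) for i in range(1,n) if s[i][4]>=amin]
E
python3 - <<'E'
from h import *
I={n:cams.capture(n) for n in P}
for n in I:
    print(n)
    for col,lo,hi in(('blue',(100,120,40),(125,255,255)),('red',(0,150,60),(6,255,255))):
        for c,s in blobs(I[n],lo,hi): print(col,c,s)
t=I['top'][150:270,290:480]; cv2.imwrite('pics/t1.png',cv2.resize(t[:,:,::-1],None,fx=4.2,fy=4.2,interpolation=2))
E
```

```text
top
blue [494.8 106.9] [486  98  19  19 268]
blue [525.3 108.2] [516  99  20  19 269]
blue [558.7 107.1] [549  98  20  19 274]
blue [189.6 107.2] [181 104  18   7 102]
blue [147.  197.4] [128 173  28  42 302]
blue [185.5 177.7] [183 172   6  13  59]
blue [244.6 181.8] [236 173  18  19 259]
blue [342.4 190.9] [334 182  18  19 280]
blue [454.5 202.6] [445 194  20  18 271]
blue [117.3 289.4] [  94  247   49   85 2536]
blue [361. 250.] [349 249  24   2  25]
red [216.4 158.5] [208 151  18  16 202]
red [345.7 237.5] [343 235   6   6  27]
side
blue [374.   48.9] [368  44  13  11 131]
blue [353.5  64.1] [340  55  28  19 304]
blue [406.2 118.4] [398 112  17  15 187]
blue [339.  154.2] [329 144  21  21 351]
blue [107.6 232.3] [ 94 220  28  26 526]
blue [247.3 239.4] [236 230  25  20 358]
blue [171.5 335.5] [164 328  17  17 141]
red [384.5 200.5] [382 195   6  15  55]
red [392.1 207.6] [390 206   5   4  17]
red [191.9 265.5] [178 252  28  28 565]
```

View pics/t1.png

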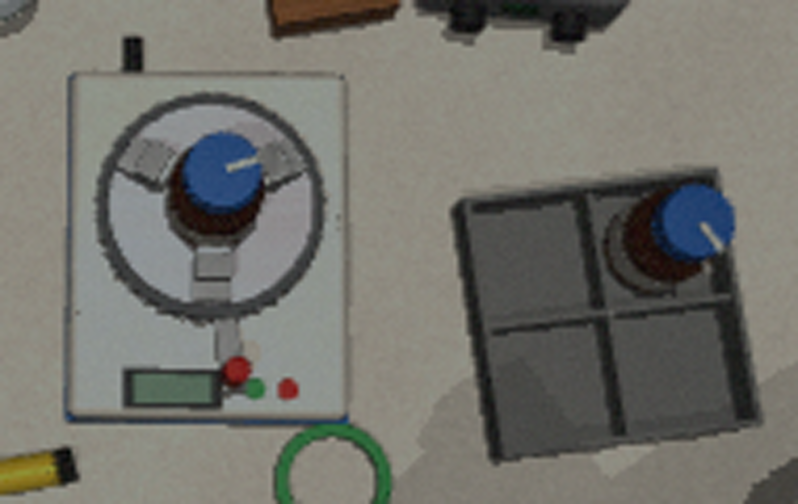

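The crop shows the sleeve ring centred at about (211,207), the cap of bottle_d at (224,172), the post top at (237,368), and the tray rim corners at (458,200), (716,170), (760,422) and (494,462).

```bash
python3 - <<'E'
from h import *
np.set_printoptions(precision=4,suppress=True)
c=lambda x,y:(290+x/4.2,150+y/4.2)
print('sleeve',back('top',c(211.5,207),.069))
for X in(c(97,207),c(326,207),c(211,92),c(211,322)): print('  edge',back('top',X,.069))
dd=back('top',c(224,172),.211); print('d cap',dd)
print('post',back('top',(345.9,237.3),.114))
T=[back('top',c(*q),.055) for q in((458,200),(716,170),(760,422),(494,462))]
print('tray',np.array(T),np.mean(T,0),[np.linalg.norm(T[i]-T[i-1]) for i in range(4)])
print('done cap',back('top',(454.8,202.6),.146))
for z in(.10,.14): print('bench',z,back('top',(244.6,181.8),z))
for n,a,b in(('bench',(244.6,181.8),(247.3,239.4)),('d',(342.4,190.9),(339,154.2)),('done',(454.5,202.6),(406.2,118.4)),('red',(216.4,158.5),(191.9,265.5)),('post',(345.7,237.5),(384.5,200.5))): print(n,tri(a,b))
E
```

```text
sleeve [ 0.5745 -0.0257  0.069 ]
  edge [0.5746 0.0611 0.069 ]
  edge [ 0.5745 -0.1128  0.069 ]
  edge [ 0.6638 -0.0263  0.069 ]
  edge [ 0.487  -0.0244  0.069 ]
d cap [ 0.5756 -0.0258  0.211 ]
post [ 0.4496 -0.0386  0.114 ]
tray [[ 0.5822 -0.2161  0.055 ]
 [ 0.6057 -0.4168  0.055 ]
 [ 0.412  -0.4399  0.055 ]
 [ 0.3826 -0.237   0.055 ]] [ 0.4956 -0.3275  0.055 ] [np.float64(0.20075147432234058), np.float64(0.2019790684134728), np.float64(0.19506466051386206), np.float64(0.2050223054091421)]
done cap [ 0.5515 -0.3687  0.146 ]
bench 0.1 [0.625  0.2755 0.1   ]
bench 0.14 [0.6169 0.2699 0.14  ]
bench (array([0.6201, 0.2721, 0.1382]), np.float64(0.9125039306587439))
d (array([ 0.5791, -0.0231,  0.2005]), np.float64(0.47557266545882726))
done (array([ 0.553 , -0.3711,  0.1351]), np.float64(0.08617277785987199))
red (array([0.703 , 0.3683, 0.0891]), np.float64(0.1331899938199399))
post (array([ 0.4497, -0.0389,  0.1025]), np.float64(0.0681364503255395))
```

Everything agrees to a few mm: the chuck axis is at (0.575,-0.0255), the tray centre at (0.4956,-0.3275) with yaw about 6.3°, and the bench bottle is a tall one at about (0.618,0.271). I'll start with the lever.

```bash
python3 -m handwheel '[[0,0,0,10.3,1],[0,0,0,10.2,1],[-2.3,5.4,0,0,1],[-2.3,5.4,0,0,1],[-2.3,5.4,0,0,1],[-2.3,5.4,0,0,1],[-2.3,5.4,0,0,1],[-2.3,5.4,0,0,1],[-2.3,5.4,0,0,1],[-2.3,5.4,0,0,1]]'
```

```text
time_s: 1.45
tcp_pos: [0.4034, -0.1511, 0.2925]
ee_rot: [[-1.0, -0.001, 0.001], [-0.001, 1.0, -0.0], [-0.001, -0.0, -1.0]]
wrist_force: [0.3, 0.4, 0.0]
gripper_width: 0.998
```

```bash
python3 -m handwheel '[[-2.3,5.6,0,0,1],[-2.3,5.6,0,0,1],[0,0,0,-6,1],[0,0,3,0,1],[0,0,4,0,1],[0,0,4,0,1],[0,0,3.7,0,1],[0,0,0,0,1]]'; python3 -m handwheel '[[0,0,0,0,0.5],[0,0,0,0,0.2],[0,0,0,0,0],[0,0,0,0,0],[0,0,0,0,0],[0,0,0,0,0]]'
```

```text
time_s: 2.45
tcp_pos: [0.4472, -0.0414, 0.1432]
ee_rot: [[-0.994, -0.105, -0.007], [-0.105, 0.994, -0.002], [0.007, -0.001, -1.0]]
wrist_force: [0.6, -0.0, 1.6]
gripper_width: 1.0
time_s: 3.2
tcp_pos: [0.4489, -0.0409, 0.1453]
ee_rot: [[-0.994, -0.106, 0.0], [-0.106, 0.994, -0.0], [-0.0, -0.0, -1.0]]
wrist_force: [-0.2, 0.5, -0.2]
gripper_width: 0.4
```

```bash
python3 -m handwheel '[[0,0,0,0,0],[0,0,0,0,0],[0,0,0,0,0],[0,0,0,0,0]]'; python3 -m handwheel '[[-0.05,-1.13,0,-5,0],[-0.05,-1.13,0,-5,0],[-0.05,-1.13,0,-5,0],[-0.05,-1.13,0,-5,0],[-0.05,-1.13,0,-5,0],[-0.05,-1.13,0,-5,0]]'
```

```text
time_s: 3.7
tcp_pos: [0.4488, -0.0403, 0.1452]
ee_rot: [[-0.994, -0.105, -0.0], [-0.105, 0.994, 0.001], [0.0, 0.001, -1.0]]
wrist_force: [-1.7, 4.5, 1.3]
gripper_width: 0.218
time_s: 4.45
tcp_pos: [0.4741, -0.1024, 0.1452]
ee_rot: [[-0.807, -0.59, 0.002], [-0.59, 0.807, 0.002], [-0.003, 0.0, -1.0]]
wrist_force: [1.3, 9.5, -1.0]
gripper_width: 0.224
```

```bash
python3 -m handwheel '[[-0.03,-0.6,0,-2.6,0],[0,0,0,0,0]]';  python3 -m handwheel '[[-0.03,-0.6,0,-2.6,0],[0,0,0,0,0]]'
```

```text
time_s: 4.7
tcp_pos: [0.4782, -0.1075, 0.1452]
ee_rot: [[-0.781, -0.625, 0.003], [-0.625, 0.781, 0.001], [-0.003, -0.001, -1.0]]
wrist_force: [2.7, 3.9, -2.4]
gripper_width: 0.216
time_s: 4.95
tcp_pos: [0.4806, -0.1103, 0.1452]
ee_rot: [[-0.753, -0.658, -0.0], [-0.658, 0.753, 0.004], [-0.002, 0.003, -1.0]]
wrist_force: [-3.0, 15.9, 4.9]
gripper_width: 0.224
```

```bash
python3 -m handwheel '[[-0.02,-0.4,0,-1.5,0],[0,0,0,0,0],[0,0,0,0,0]]'; python3 -c "
from h import *
cv2.imwrite('pics/t2.png',cv2.resize(cams.capture('top')[:,:,::-1],(800,500)))
"
```

```text
time_s: 5.32
tcp_pos: [0.4811, -0.1106, 0.145]
ee_rot: [[-0.736, -0.677, -0.005], [-0.677, 0.736, 0.008], [-0.002, 0.009, -1.0]]
wrist_force: [-9.4, 32.3, 12.4]
gripper_width: 0.226
```

View pics/t2.png

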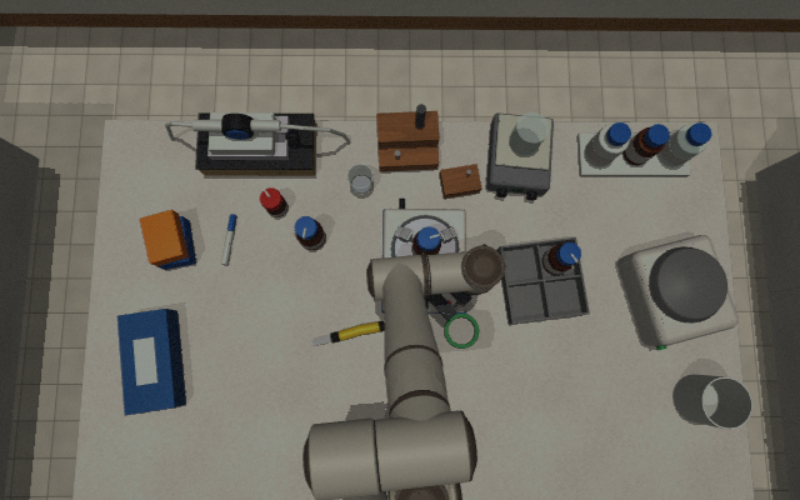

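The jaws are at the open stop: 32 N and no further motion. With the arm out of the way, the picture shows no other blue-capped bottle than the one at (308,231). Next I release the lever, rise and square the tool up.

```bash
python3 -m handwheel '[[0,0.3,0,0,0.6],[0,0,0,0,1],[0,0,0,0,1],[0,0,0,0,1],[0,0,-3,0,1],[0,0,-5,0,1],[0,0,-5,0,1],[0,0,-5,0,1],[0,0,0,10.6,1],[0,0,0,10.6,1]]';python3 -m handwheel '[[0,0,0,10.6,1],[0,0,0,10.6,1],[0,0,0,0,1]]'
```

```text
time_s: 6.62
tcp_pos: [0.4815, -0.1138, 0.3259]
ee_rot: [[-0.933, -0.361, 0.001], [-0.361, 0.933, 0.0], [-0.001, -0.0, -1.0]]
wrist_force: [0.2, 0.2, -0.3]
gripper_width: 1.0
time_s: 7.0
tcp_pos: [0.4814, -0.1138, 0.3251]
ee_rot: [[-1.0, -0.008, -0.0], [-0.008, 1.0, -0.0], [0.0, -0.0, -1.0]]
wrist_force: [-0.8, -0.8, 1.4]
gripper_width: 0.999
```

```bash
python3 -m handwheel '[[-4.8,4.45,0,0,1],[-4.8,4.45,0,0,1],[0,0,0,0.5,1],[0,0,3,0,1],[0,0,3,0,1],[0,0,1.3,0,1],[0,0,0,0,1]]'; python3 -m handwheel '[[0,0,0,0,0.5],[0,0,0,0,0.4],[0,0,0,0,0.3],[0,0,0,0,0.3],[0,0,0,0,0.3],[0,0,0,0,0.3],[0,0,0,0,0.3],[0,0,0,0,0.3]]'
```

```text
time_s: 7.88
tcp_pos: [0.5724, -0.0284, 0.2519]
ee_rot: [[-1.0, 0.002, -0.001], [0.002, 1.0, -0.001], [0.001, -0.001, -1.0]]
wrist_force: [0.1, 0.8, 0.6]
gripper_width: 1.0
time_s: 8.88
tcp_pos: [0.5732, -0.0275, 0.2528]
ee_rot: [[-1.0, 0.002, 0.002], [0.002, 1.0, 0.001], [-0.002, 0.001, -1.0]]
wrist_force: [-0.4, 3.0, 4.0]
gripper_width: 0.597
```

```bash
python3 -m handwheel '[[0,0,-2,0,0.3],[0,0,-3,0,0.3],[0,0,-3,0,0.3],[0,0,-3,0,0.3],[0,0,0,0,0.3]]'; python3 -m handwheel '[[0.8,-2.5,0,0,0.3],[1.5,-4.4,0,0,0.3],[1.5,-4.4,0,0,0.3],[1.5,-4.4,0,0,0.3],[1.5,-4.4,0,0,0.3],[1.5,-4.4,0,0,0.3],[1.5,-4.4,0,0,0.3],[1.5,-4.4,0,0,0.3],[0.8,-2,0,0,0.3],[0,0,0,0,0.3]]'
```

```text
time_s: 9.5
tcp_pos: [0.5728, -0.0284, 0.3626]
ee_rot: [[-1.0, 0.003, 0.001], [0.003, 1.0, -0.0], [-0.001, -0.0, -1.0]]
wrist_force: [-0.1, 0.2, -4.9]
gripper_width: 0.602
time_s: 10.75
tcp_pos: [0.4491, -0.3814, 0.3584]
ee_rot: [[-1.0, 0.006, -0.006], [0.006, 1.0, 0.004], [0.006, 0.004, -1.0]]
wrist_force: [-0.3, 0.9, -4.5]
gripper_width: 0.6
```

```bash
python3 -m handwheel '[[0,0,3,0,0.3],[0,0,4,0,0.3],[0,0,4,0,0.3],[0,0,3,0,0.3],[0,0,2,0,0.3],[0,0,0.8,0,0.3],[0,0,0.3,0,0.3],[0,0,0,0,0.3]]'
```

```text
time_s: 11.75
tcp_pos: [0.4511, -0.3805, 0.1917]
ee_rot: [[-1.0, 0.002, 0.001], [0.002, 1.0, -0.0], [-0.001, -0.0, -1.0]]
wrist_force: [-0.2, 0.9, -3.6]
gripper_width: 0.6
```

```bash
python3 -c "
from h import *
s=sense();print(s['tcp_pos'],s['wrist_force'])
a=cams.capture('top')[140:280,370:500];b=cams.capture('side')[70:210,340:470]
cv2.imwrite('pics/t3.png',cv2.resize(np.hstack([a,b])[:,:,::-1],None,fx=3,fy=3,interpolation=2))
"
```

```text
[ 0.45114722 -0.38047972  0.1916888 ] [-0.22040198  0.88795492 -3.63359637]
```

View pics/t3.png

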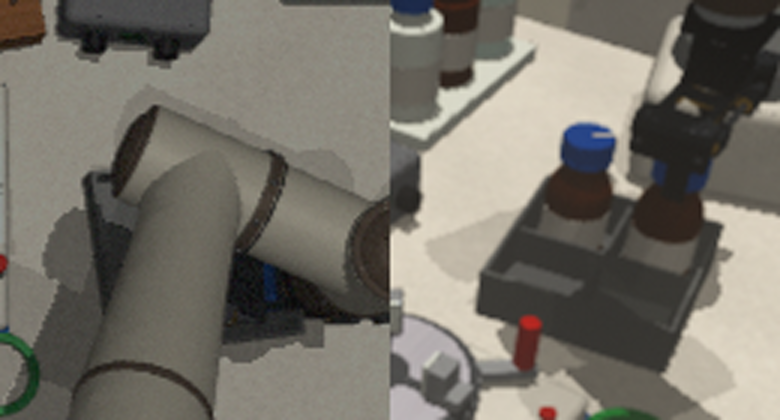

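The side view shows bottle_d going into the cell next to the done bottle, inside the walls. I'll lower the last few mm, release and rise.

```bash
python3 -m handwheel '[[0,0,0.4,0,0.3],[0,0,0.2,0,0.3],[0,0,0,0,0.3]]'; python3 -m handwheel '[[0,0,0,0,0.7],[0,0,0,0,1],[0,0,0,0,1],[0,0,0,0,1],[0,0,-2,0,1],[0,0,-4,0,1],[0,0,-4,0,1],[0,0,-4,0,1],[0,0,-2,0,1],[0,0,0,0,1]]'
```

```text
time_s: 12.22
tcp_pos: [0.451, -0.3806, 0.1859]
ee_rot: [[-1.0, 0.002, 0.001], [0.002, 1.0, -0.0], [-0.001, -0.0, -1.0]]
wrist_force: [-0.4, 1.0, -0.1]
gripper_width: 0.6
time_s: 13.48
tcp_pos: [0.4513, -0.3809, 0.3471]
ee_rot: [[-1.0, 0.002, 0.004], [0.002, 1.0, -0.002], [-0.004, -0.002, -1.0]]
wrist_force: [0.2, 0.5, -1.2]
gripper_width: 1.003
```

```bash
python3 - <<'E'
from h import *
np.set_printoptions(precision=4,suppress=True)
t=cams.capture('top');s=cams.capture('side')
B=lambda i:[c for c,_ in blobs(i,(100,120,40),(125,255,255),50)]
print(*B(t));print(*B(s))
cv2.imwrite('pics/t4.png',cv2.resize(np.hstack([t[140:270,225:425],s[130:260,210:410]])[:,:,::-1],None,fx=2,fy=2,interpolation=2))
E
```

```text
[494.8 106.7] [525.2 108.3] [558.7 107.1] [189.6 107.2] [146.9 197.6] [185.5 177.7] [244.6 181.8] [117.1 289.2]
[374.   48.8] [353.5  64.1] [405.7 116. ] [436.8 128.1] [107.6 232.3] [247.3 239.4] [171.5 335.5]
```

View pics/t4.png

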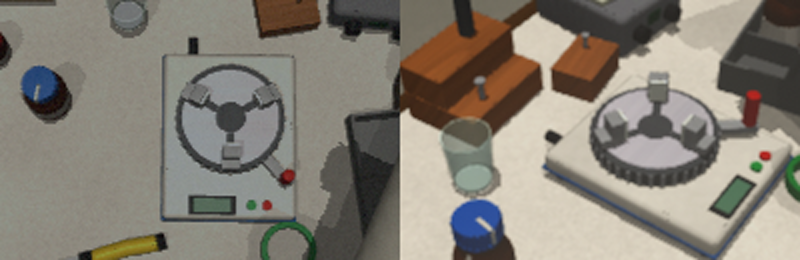

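The chuck is empty with its jaws wide, and the platen hub is at crop (231,118) from above and (655,126) from the side. The bench bottle has not moved.

```bash
python3 - <<'E'
from h import *
np.set_printoptions(precision=4,suppress=True)
print(back('top',(340.6,199.3),.073),back('side',(337.5,193),.073),tri((340.6,199.3),(337.5,193)))
print(back('side',(247.3,239.4),.132), back('top',(244.6,181.8),.140))
E
python3 -m handwheel '[[-1.4,6,0,0,1],[-1.4,6,0,0,1],[-1.4,6,0,0,1],[-1.4,6,0,0,1],[-1.4,6,0,0,1],[-1.4,6,0,0,1],[-1.4,6,0,0,1],[-1.4,6,0,0,1],[-1.4,6,0,0,1],[-1.4,6,0,0,1]]'
```

```text
[ 0.5738 -0.0262  0.073 ] [ 0.5781 -0.0218  0.073 ] (array([ 0.5774, -0.0251,  0.0701]), np.float64(0.9453787287126261))
[0.6259 0.2692 0.132 ] [0.6169 0.2699 0.14  ]
time_s: 14.82
tcp_pos: [0.5921, 0.221, 0.3433]
ee_rot: [[-1.0, 0.002, -0.003], [0.002, 1.0, -0.002], [0.003, -0.002, -1.0]]
wrist_force: [1.1, -0.7, 0.7]
gripper_width: 1.002
```

```bash
python3 -m handwheel '[[-1.5,2.5,0,0,1],[-1.3,2.4,0,0,1],[0,0,0,0,1],[0,0,4,0,1],[0,0,5,0,1],[0,0,4,0,1],[0,0,3,0,1],[0,0,0,0,1]]'; python3 -m handwheel '[[0,0,0,0,0.5],[0,0,0,0,0.4],[0,0,0,0,0.3],[0,0,0,0,0.3],[0,0,0,0,0.3],[0,0,0,0,0.3],[0,0,0,0,0.3],[0,0,0,0,0.3]]'
```

```text
time_s: 15.82
tcp_pos: [0.6187, 0.2662, 0.1816]
ee_rot: [[-1.0, 0.003, -0.007], [0.003, 1.0, -0.004], [0.007, -0.005, -1.0]]
wrist_force: [0.6, 0.1, 0.7]
gripper_width: 1.001
time_s: 16.82
tcp_pos: [0.6211, 0.2688, 0.1863]
ee_rot: [[-1.0, 0.002, 0.002], [0.002, 1.0, 0.002], [-0.002, 0.002, -1.0]]
wrist_force: [-0.6, 4.1, 5.0]
gripper_width: 0.602
```

```bash
python3 -m handwheel '[[0,0,-2,0,0.3],[0,0,-3.5,0,0.3],[0,0,-3.5,0,0.3],[0,0,-3,0,0.3],[0,0,0,0,0.3],[0,0,0,0,0.3]]'; python3 -c "
from h import *
p=sense()['tcp_pos'];print(p,sense()['wrist_force'])
t=cams.capture('side');cv2.imwrite('pics/t5.png',cv2.resize(t[110:270,130:330][:,:,::-1],None,fx=3,fy=3,interpolation=2))
"
```

```text
time_s: 17.58
tcp_pos: [0.6192, 0.2672, 0.3016]
ee_rot: [[-1.0, 0.003, -0.006], [0.003, 1.0, -0.003], [0.006, -0.003, -1.0]]
wrist_force: [-0.7, 0.1, -4.7]
gripper_width: 0.604
[0.61916755 0.26716675 0.30160577] [-0.66026019  0.06284876 -4.69005313]
```

View pics/t5.png

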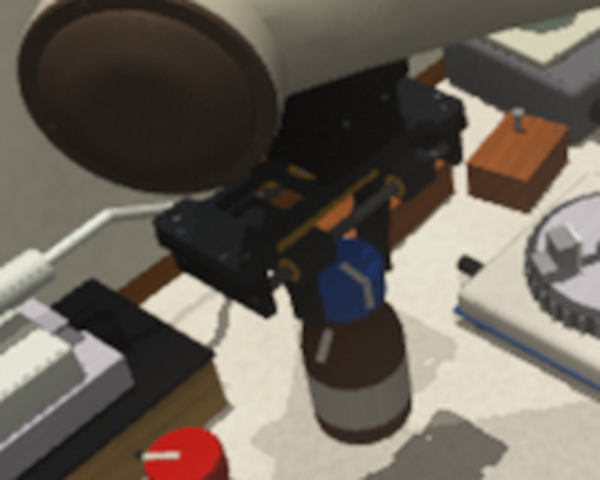

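The bottle is held upright. I'll carry it to the chuck.

```bash
python3 -m handwheel '[[0.4,-2.4,0,0,0.3],[0.8,-5,0,0,0.3],[0.8,-5,0,0,0.3],[0.8,-5,0,0,0.3],[0.8,-5,0,0,0.3],[0.5,-4.6,0,0,0.3],[0.2,-2.2,0,0,0.3],[0,0,0,0,0.3],[0,0,0,0,0.3]]'
```

```text
time_s: 18.75
tcp_pos: [0.5766, -0.0236, 0.3048]
ee_rot: [[-1.0, 0.002, -0.001], [0.002, 1.0, 0.0], [0.001, 0.0, -1.0]]
wrist_force: [-0.5, 0.2, -5.3]
gripper_width: 0.602
```

```bash
python3 -m handwheel '[[0.1,-0.25,0,0,0.3],[0,0,2,0,0.3],[0,0,1.8,0,0.3],[0,0,0.5,0,0.3],[0,0,0,0,0.3]]';  python3 -m handwheel '[[0,0,0.3,0,0.3],[0,0,0,0,0.3],[0,0,0,0,0.3]]'
```

```text
time_s: 19.38
tcp_pos: [0.5759, -0.0259, 0.2623]
ee_rot: [[-1.0, 0.002, -0.0], [0.002, 1.0, -0.0], [0.0, -0.0, -1.0]]
wrist_force: [-0.7, -0.2, -3.2]
gripper_width: 0.599
time_s: 19.75
tcp_pos: [0.5758, -0.0264, 0.2596]
ee_rot: [[-1.0, 0.003, 0.001], [0.003, 1.0, 0.0], [-0.001, 0.0, -1.0]]
wrist_force: [0.1, -0.1, -4.0]
gripper_width: 0.603
```

```bash
python3 -m handwheel '[[0,0,0.2,0,0.3],[0,0,0,0,0.3]]';  python3 -m handwheel '[[0,0,0.15,0,0.3],[0,0,0,0,0.3]]'
```

```text
time_s: 20.0
tcp_pos: [0.5763, -0.0263, 0.2582]
ee_rot: [[-1.0, 0.002, 0.002], [0.002, 1.0, 0.0], [-0.002, 0.0, -1.0]]
wrist_force: [-0.4, 0.7, -0.9]
gripper_width: 0.602
time_s: 20.25
tcp_pos: [0.5768, -0.0262, 0.2581]
ee_rot: [[-1.0, 0.002, 0.004], [0.002, 1.0, -0.0], [-0.004, -0.0, -1.0]]
wrist_force: [-0.9, 2.6, 6.1]
gripper_width: 0.605
```

```bash
python3 -m handwheel '[[0,0,0,0,0.7],[0,0,0,0,1],[0,0,0,0,1],[0,0,0,0,1],[0,0,-2,0,1],[0,0,-3,0,1],[0,0,-2.5,0,1],[4.7,-4.2,0,0,1],[4.7,-4.2,0,0,1],[0,0,0,0,1]]'; python3 -m handwheel '[[0,0,0,-10.6,1],[0,0,0,-10.6,1],[0,0,0,-10.6,1],[0,0,0,-10.6,1],[0,0,0,0,1]]'
```

```text
time_s: 21.5
tcp_pos: [0.4794, -0.1114, 0.3313]
ee_rot: [[-1.0, 0.006, 0.0], [0.006, 1.0, 0.0], [-0.0, 0.0, -1.0]]
wrist_force: [0.4, -0.1, -0.5]
gripper_width: 1.001
time_s: 22.12
tcp_pos: [0.4828, -0.1091, 0.3306]
ee_rot: [[-0.741, -0.671, -0.0], [-0.671, 0.741, -0.0], [0.0, 0.0, -1.0]]
wrist_force: [-0.1, -0.1, 0.1]
gripper_width: 1.002
```

```bash
python3 -c "
from h import *
t=cams.capture('top');s=cams.capture('side')
a=np.hstack([t[150:260,280:400],s[100:210,290:410]])
cv2.imwrite('pics/t6.png',cv2.resize(a[:,:,::-1],None,fx=3.3,fy=3.3,interpolation=2))
B=lambda i:[c for c,_ in blobs(i,(100,120,40),(125,255,255),30)]
print(*B(t));print(*B(s))
"
```

```text
[494.8 106.8] [525.3 108.2] [558.7 107.2] [189.5 107.1] [147.  197.3] [185.4 177.8] [342.8 186.9] [454.5 202.6] [458.1 234.7] [117.1 289.2]
[373.9  52.8] [353.5  64.1] [436.  127.8] [340.1 153.8] [107.6 232.3] [171.5 335.5]
```

View pics/t6.png

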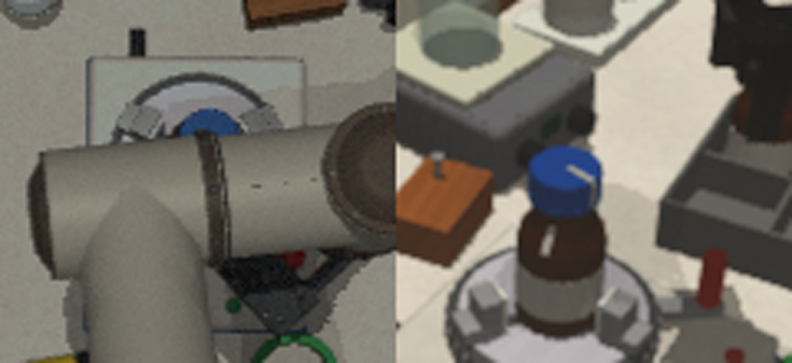

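The bottle stands upright in the middle of the jaws, its side-view cap within about 1 px of where bottle_d stood. Next I go down to the post.

```bash
python3 -m handwheel '[[0,0,4,0,1],[0,0,5,0,1],[0,0,5,0,1],[0,0,4.5,0,1],[0,0,0,0,0.5],[0,0,0,0,0.2],[0,0,0,0,0],[0,0,0,0,0],[0,0,0,0,0],[0,0,0,0,0]]'; python3 -m handwheel '[[0,0,0,0,0],[0,0,0,0,0],[0,0,0,0,0],[0,0,0,0,0]]'
```

```text
time_s: 23.48
tcp_pos: [0.4824, -0.1094, 0.1461]
ee_rot: [[-0.74, -0.672, 0.001], [-0.672, 0.74, 0.0], [-0.0, -0.0, -1.0]]
wrist_force: [0.7, -0.1, -0.1]
gripper_width: 0.404
time_s: 23.98
tcp_pos: [0.4818, -0.109, 0.1457]
ee_rot: [[-0.74, -0.672, -0.001], [-0.672, 0.74, 0.001], [0.0, 0.001, -1.0]]
wrist_force: [-3.0, 4.5, 3.3]
gripper_width: 0.219
```

```bash
python3 -m handwheel '[[-0.05,1.13,0,5,0],[-0.05,1.13,0,5,0],[-0.05,1.13,0,5,0],[-0.05,1.13,0,5,0],[-0.05,1.13,0,5,0],[-0.05,1.13,0,5,0],[-0.05,1.13,0,5,0],[0,0,0,0,0]]'; python3 -m handwheel '[[-0.02,0.57,0,2.5,0],[-0.02,0.57,0,2.5,0],[0,0,0,0,0],[0,0,0,0,0]]'
```

```text
time_s: 24.98
tcp_pos: [0.45, -0.0384, 0.1457]
ee_rot: [[-0.992, -0.128, 0.001], [-0.128, 0.992, -0.0], [-0.001, -0.0, -1.0]]
wrist_force: [0.5, 1.2, -0.1]
gripper_width: 0.223
time_s: 25.48
tcp_pos: [0.4492, -0.0277, 0.1457]
ee_rot: [[-0.999, -0.041, 0.0], [-0.041, 0.999, -0.0], [-0.0, -0.0, -1.0]]
wrist_force: [2.6, -6.0, -3.0]
gripper_width: 0.219
```

```bash
for i in 1; do python3 -m handwheel '[[0,0.3,0,1.3,0],[0,0,0,0,0],[0,0,0,0,0]]'; done; python3 -m handwheel '[[0,0.3,0,1.3,0],[0,0,0,0,0],[0,0,0,0,0]]'
```

```text
time_s: 25.85
tcp_pos: [0.4491, -0.0247, 0.1457]
ee_rot: [[-1.0, -0.018, 0.0], [-0.018, 1.0, -0.0], [-0.0, -0.0, -1.0]]
wrist_force: [3.4, -4.9, -2.7]
gripper_width: 0.223
time_s: 26.22
tcp_pos: [0.4491, -0.0217, 0.1457]
ee_rot: [[-1.0, 0.005, 0.0], [0.005, 1.0, -0.001], [-0.0, -0.001, -1.0]]
wrist_force: [1.9, -5.2, -2.3]
gripper_width: 0.219
```

```bash
python3 -m handwheel '[[0,0.25,0,1.1,0],[0,0,0,0,0],[0,0,0,0,0]]'; python3 -m handwheel '[[0,0.2,0,0.9,0],[0,0,0,0,0],[0,0,0,0,0]]'
```

```text
time_s: 26.6
tcp_pos: [0.4491, -0.0196, 0.1457]
ee_rot: [[-1.0, 0.024, 0.0], [0.024, 1.0, -0.001], [-0.0, -0.001, -1.0]]
wrist_force: [3.9, -7.3, -3.3]
gripper_width: 0.222
time_s: 26.98
tcp_pos: [0.4491, -0.0183, 0.1457]
ee_rot: [[-0.999, 0.039, -0.0], [0.039, 0.999, -0.003], [-0.0, -0.003, -1.0]]
wrist_force: [4.0, -12.5, -4.0]
gripper_width: 0.221
```

```bash
python3 -m handwheel '[[0,0.2,0,0.8,0],[0,0,0,0,0],[0,0,0,0,0]]'; python3 -m handwheel '[[0,0.1,0,0.3,0],[0,0,0,0,0],[0,0,0,0,0]]'
```

```text
time_s: 27.35
tcp_pos: [0.4492, -0.0173, 0.1457]
ee_rot: [[-0.999, 0.053, -0.0], [0.053, 0.999, -0.004], [0.0, -0.004, -1.0]]
wrist_force: [6.6, -18.1, -5.6]
gripper_width: 0.223
time_s: 27.72
tcp_pos: [0.4492, -0.0169, 0.1456]
ee_rot: [[-0.998, 0.058, -0.001], [0.058, 0.998, -0.005], [0.001, -0.005, -1.0]]
wrist_force: [8.3, -22.6, -5.9]
gripper_width: 0.226
```

The jaws met the bottle at y ≈ -0.0196. The post went 2.7 mm further and the push rose to about 23 N, roughly 16 N over friction, so the bottle is held firmly. Next I release and go to the cap.

```bash
python3 -m handwheel '[[0,-0.2,0,0,0.5],[0,0,0,0,1],[0,0,0,0,1],[0,0,0,0,1],[0,0,-4,0,1],[0,0,-5,0,1],[0,0,-5,0,1],[0,0,-4.5,0,1],[0,0,0,-3.3,1],[0,0,0,0,1]]'; python3 -m handwheel '[[-4,-0.2,0,0,1],[-5,-0.3,0,0,1],[-3.7,-0.3,0,0,1],[0,0,0,0,1],[0,0,0,0,1]]'
```

```text
time_s: 28.98
tcp_pos: [0.4485, -0.0154, 0.331]
ee_rot: [[-1.0, 0.003, 0.0], [0.003, 1.0, 0.001], [-0.0, 0.001, -1.0]]
wrist_force: [0.3, -0.7, -0.4]
gripper_width: 0.999
time_s: 29.6
tcp_pos: [0.5751, -0.024, 0.3296]
ee_rot: [[-1.0, 0.003, -0.003], [0.003, 1.0, -0.0], [0.003, -0.0, -1.0]]
wrist_force: [-1.1, 0.1, 0.7]
gripper_width: 1.0
```

```bash
python3 -m handwheel '[[-0.2,-0.2,0,0,1],[0,0,0,-10,1],[0,0,0,-10,1],[0,0,0,-10,1],[0,0,0,-10,1],[0,0,3,0,1],[0,0,3,0,1],[0,0,1.1,0,1],[0,0,0,0,1],[0,0,0,0,1]]'; python3 -m handwheel '[[0,0,0,0,0.5],[0,0,0,0,0.4],[0,0,0,0,0.3],[0,0,0,0,0.3],[0,0,0,0,0.3],[0,0,0,0,0.3],[0,0,0,0,0.3],[0,0,0,0,0.3]]'; python3 -c "
from h import *
s=sense();print(s['moment'],s['joints'])"
```

```text
time_s: 30.85
tcp_pos: [0.5784, -0.026, 0.2613]
ee_rot: [[-0.767, -0.641, 0.003], [-0.641, 0.767, 0.0], [-0.002, -0.002, -1.0]]
wrist_force: [0.7, 0.4, -0.3]
gripper_width: 0.999
time_s: 31.85
tcp_pos: [0.5771, -0.0253, 0.2598]
ee_rot: [[-0.768, -0.641, -0.002], [-0.641, 0.768, 0.001], [0.0, 0.002, -1.0]]
wrist_force: [-3.5, 4.5, 3.0]
gripper_width: 0.601
[ 1.37729129  1.0952564  -0.06810193] [ 13.51365407  18.93074618  -9.08221892  -0.1028146  -62.05437795
 -63.61213541]
```

```bash
python3 -m handwheel '[[0,0,0,8,0.3],[0,0,0,8,0.3],[0,0,0,8,0.3],[0,0,0,8,0.3],[0,0,0,0,0.3]]'; python3 -c "
from h import *
s=sense();print(s['moment'],s['joints'][5])"; python3 -m handwheel '[[0,0,0,5,0.3],[0,0,0,5,0.3],[0,0,0,0,0.3]]'; python3 -c "
from h import *
s=sense();print(s['moment'],s['joints'][5])"
```

```text
time_s: 32.48
tcp_pos: [0.5765, -0.0238, 0.2598]
ee_rot: [[-0.991, -0.136, -0.002], [-0.136, 0.991, 0.004], [0.002, 0.004, -1.0]]
wrist_force: [-6.3, 10.1, 4.0]
gripper_width: 0.603
[ 3.10483704  1.8487903  -0.1803266 ] -95.66830260056847
time_s: 32.85
tcp_pos: [0.5766, -0.0233, 0.2599]
ee_rot: [[-0.999, 0.038, -0.002], [0.038, 0.999, 0.005], [0.002, 0.005, -1.0]]
wrist_force: [-5.6, 11.5, 4.7]
gripper_width: 0.607
[ 3.5588835   1.83469889 -0.17889443] -105.64858585278179
```

```bash
cat > m.py <<'E'
from station import sense
s=sense();print('Mz',s['moment'][2],'j6',s['joints'][5])
E
python3 -m handwheel '[[0,0,0,5,0.3],[0,0,0,0,0.3]]' |grep -E 'rot|force'; python3 m.py;python3 -m handwheel '[[0,0,0,5,0.3],[0,0,0,0,0.3]]' |grep -E 'rot|force'; python3 m.py; python3 -m handwheel '[[0,0,0,4,0.3],[0,0,0,0,0.3]]' |grep -E 'rot|force'; python3 m.py
```

```text
ee_rot: [[-0.992, 0.125, -0.002], [0.125, 0.992, 0.005], [0.002, 0.005, -1.0]]
wrist_force: [-6.2, 11.7, 5.6]
Mz -0.13262286311612487 j6 -110.6461703334394
ee_rot: [[-0.978, 0.211, -0.001], [0.211, 0.978, 0.005], [0.002, 0.005, -1.0]]
wrist_force: [-7.0, 12.2, 5.7]
Mz -0.09922259697424149 j6 -115.64879050162531
ee_rot: [[-0.961, 0.278, -0.001], [0.278, 0.961, 0.006], [0.003, 0.005, -1.0]]
wrist_force: [-5.6, 13.1, 5.5]
Mz -0.13024344172164568 j6 -119.64002587609322
```

```bash
python3 -m handwheel '[[0.05,0.15,0,4,0.3],[0,0,0,0,0.3]]' |grep -E 'rot|force'; python3 m.py;python3 -m handwheel '[[0,0,0,4,0.3],[0,0,0,0,0.3]]' |grep -E 'rot|force'; python3 m.py; python3 -m handwheel '[[0,0,0,4,0.3],[0,0,0,0,0.3]]' |grep -E 'rot|force'; python3 m.py
```

```text
ee_rot: [[-0.939, 0.345, -0.001], [0.344, 0.939, 0.004], [0.002, 0.003, -1.0]]
wrist_force: [-4.9, 9.5, 4.8]
Mz -0.2305058981893955 j6 -123.80323908936872
ee_rot: [[-0.912, 0.409, -0.001], [0.409, 0.912, 0.004], [0.002, 0.003, -1.0]]
wrist_force: [-5.3, 10.2, 4.9]
Mz -0.1285825099816046 j6 -127.8036289416863
ee_rot: [[-0.882, 0.472, -0.001], [0.472, 0.882, 0.004], [0.003, 0.004, -1.0]]
wrist_force: [-4.4, 10.5, 4.7]
Mz -0.13526444486060754 j6 -131.80396186344277
```

```bash
python3 -m handwheel '[[0,0,0,4,0.3],[0,0,0,0,0.3]]' |grep -E 'force'; python3 m.py;python3 -m handwheel '[[0,0,0,4,0.3],[0,0,0,0,0.3]]' |grep -E 'force'; python3 m.py
python3 -c "
from h import *
s=cams.capture('side');t=cams.capture('top')
a=np.hstack([s[120:200,290:390],t[150:230,290:390]])
cv2.imwrite('pics/t7.png',cv2.resize(a[:,:,::-1],None,fx=4,fy=4,interpolation=2))"
```

```text
wrist_force: [-4.5, 9.8, 3.7]
Mz 0.5005590342841529 j6 -135.67029991173402
wrist_force: [-3.6, 8.7, 4.3]
Mz 0.5725735822508159 j6 -139.6676233346043
```

View pics/t7.png

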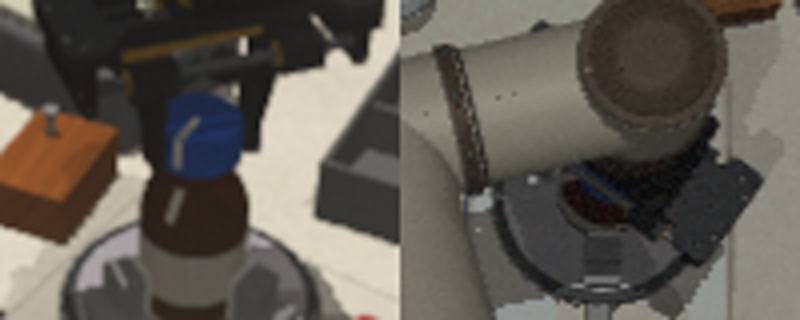

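Mz jumped from -0.13 to +0.57 N m, so the cap has met its stop. The line on the cap is now over the shoulder mark in the side view. I'll release and check it with a clear view.

```bash
python3 -m handwheel '[[0,0,0,0,0.7],[0,0,0,0,1],[0,0,0,0,1],[0,0,0,0,1],[0,0,-3,0,1],[0,0,-4,0,1],[0,0,0,-10.4,1],[0,0,0,-10.4,1],[0,0,0,-10.4,1],[0,0,0,0,1]]'; python3 -c "
from h import *
s=cams.capture('side')
cv2.imwrite('pics/t8.png',cv2.resize(s[135:205,300:380][:,:,::-1],None,fx=7,fy=7,interpolation=2))"
```

```text
time_s: 36.2
tcp_pos: [0.5777, -0.0247, 0.3297]
ee_rot: [[-0.996, 0.089, -0.0], [0.089, 0.996, -0.0], [0.0, -0.0, -1.0]]
wrist_force: [0.1, 0.7, 0.3]
gripper_width: 1.003
```

View pics/t8.png

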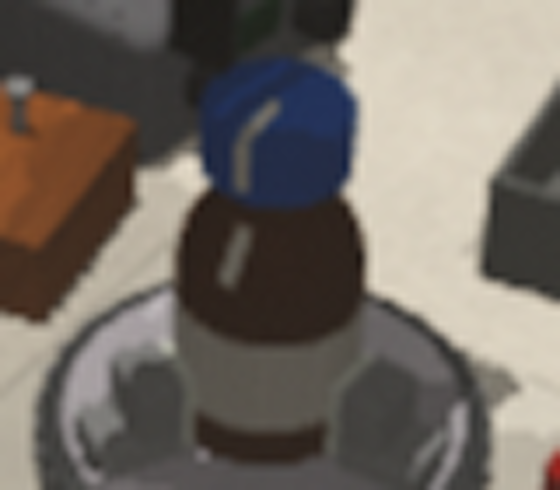

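The line sits over the mark, so the cap is home. Next I open the lever.

```bash
python3 -m handwheel '[[0,0,0,-2,1],[4,0,0,0,1],[5,0,0,0,1],[3.9,0.1,0,0,1],[0,0,0,0,1],[0,0,5,0,1],[0,0,5,0,1],[0,0,5,0,1],[0,0,3.4,0,1],[0,0,0,0,0.5]]'; python3 -m handwheel '[[0,0,0,0,0.2],[0,0,0,0,0],[0,0,0,0,0],[0,0,0,0,0],[0,0,0,0,0],[0,0,0,0,0],[0,0,0,0,0],[0,0,0,0,0],[0,0,0,0,0]]'
```

```text
time_s: 37.5
tcp_pos: [0.4484, -0.0172, 0.1436]
ee_rot: [[-0.999, 0.052, -0.006], [0.052, 0.999, -0.002], [0.006, -0.002, -1.0]]
wrist_force: [0.6, -0.7, 1.1]
gripper_width: 0.947
time_s: 38.62
tcp_pos: [0.4488, -0.0185, 0.1458]
ee_rot: [[-0.999, 0.051, -0.001], [0.051, 0.999, -0.003], [0.001, -0.003, -1.0]]
wrist_force: [1.7, -10.2, -0.2]
gripper_width: 0.223
```

```bash
python3 -m handwheel '[[-0.05,-1.13,0,-5,0],[-0.05,-1.13,0,-5,0],[-0.05,-1.13,0,-5,0],[-0.05,-1.13,0,-5,0],[-0.05,-1.13,0,-5,0],[-0.05,-1.13,0,-5,0],[-0.05,-1.13,0,-5,0],[-0.05,-1.13,0,-5,0],[0,0,0,0,0]]';python3 -m handwheel '[[-0.03,-0.6,0,-2.6,0],[0,0,0,0,0]]';  python3 -m handwheel '[[-0.03,-0.4,0,-1.5,0],[0,0,0,0,0],[0,0,0,0,0]]'
```

```text
time_s: 39.75
tcp_pos: [0.4755, -0.1019, 0.1458]
ee_rot: [[-0.799, -0.601, 0.001], [-0.601, 0.799, -0.0], [-0.0, -0.001, -1.0]]
wrist_force: [0.4, -2.3, 0.0]
gripper_width: 0.222
time_s: 40.0
tcp_pos: [0.4787, -0.106, 0.1458]
ee_rot: [[-0.771, -0.637, -0.0], [-0.637, 0.771, 0.0], [-0.0, 0.0, -1.0]]
wrist_force: [-1.6, 1.8, 2.6]
gripper_width: 0.218
time_s: 40.38
tcp_pos: [0.4811, -0.1088, 0.1458]
ee_rot: [[-0.754, -0.657, -0.001], [-0.657, 0.754, 0.0], [0.0, 0.001, -1.0]]
wrist_force: [-3.3, 4.3, 4.5]
gripper_width: 0.221
```

```bash
python3 -m handwheel '[[-0.02,-0.4,0,-1.2,0],[0,0,0,0,0],[0,0,0,0,0]]';  python3 -m handwheel '[[-0.02,-0.3,0,0,0],[0,0,0,0,0],[0,0,0,0,0]]'
```

```text
time_s: 40.75
tcp_pos: [0.4819, -0.1095, 0.1457]
ee_rot: [[-0.74, -0.673, -0.005], [-0.673, 0.74, 0.004], [0.001, 0.006, -1.0]]
wrist_force: [-10.6, 18.0, 13.2]
gripper_width: 0.222
time_s: 41.12
tcp_pos: [0.4822, -0.1097, 0.1455]
ee_rot: [[-0.74, -0.672, -0.01], [-0.672, 0.74, 0.006], [0.003, 0.011, -1.0]]
wrist_force: [-15.8, 31.6, 19.1]
gripper_width: 0.222
```

```bash
python3 -m handwheel '[[0,0.3,0,0,0.6],[0,0.1,0,0,1],[0,0,0,0,1],[0,0,0,0,1],[0,0,-4,0,1],[0,0,-5,0,1],[0,0,-5,0,1],[0,0,-4.5,0,1],[0,0,0,10.6,1],[0,0,0,10.6,1]]';python3 -m handwheel '[[0,0,0,10.6,1],[0,0,0,10.5,1],[-4.8,4.2,0,0,1],[-4.8,4.2,0,0,1],[0,0,0,0,1],[0,0,0,0,1]]'
```

```text
time_s: 42.38
tcp_pos: [0.484, -0.1115, 0.3313]
ee_rot: [[-0.935, -0.354, 0.002], [-0.354, 0.935, 0.0], [-0.002, -0.0, -1.0]]
wrist_force: [0.4, 0.1, -0.8]
gripper_width: 0.998
time_s: 43.12
tcp_pos: [0.5778, -0.029, 0.33]
ee_rot: [[-1.0, -0.001, -0.001], [-0.001, 1.0, -0.0], [0.001, -0.0, -1.0]]
wrist_force: [-0.4, 0.3, 0.7]
gripper_width: 0.994
```

```bash
python3 -m handwheel '[[0,0.5,0,0,1],[0,0,3,0,1],[0,0,3,0,1],[0,0,1.1,0,1],[0,0,0,0,0.6],[0,0,0,0,0.4],[0,0,0,0,0.3],[0,0,0,0,0.3],[0,0,0,0,0.3],[0,0,0,0,0.3]]'; python3 -m handwheel '[[0,0,0,0,0.3],[0,0,0,0,0.3],[0,0,0,0,0.3],[0,0,-2,0,0.3],[0,0,-3,0,0.3],[0,0,-3,0,0.3],[0,0,-2.5,0,0.3],[0,0,0,0,0.3],[0,0,0,0,0.3]]'
```

```text
time_s: 44.38
tcp_pos: [0.5783, -0.0234, 0.2604]
ee_rot: [[-1.0, -0.001, 0.001], [-0.001, 1.0, 0.0], [-0.001, 0.0, -1.0]]
wrist_force: [0.1, 1.2, 3.3]
gripper_width: 0.603
time_s: 45.5
tcp_pos: [0.5768, -0.0238, 0.3618]
ee_rot: [[-1.0, -0.0, -0.006], [-0.0, 1.0, 0.0], [0.006, 0.0, -1.0]]
wrist_force: [-0.1, 0.9, -4.0]
gripper_width: 0.599
```

```bash
python3 -m handwheel '[[1.1,-2,0,0,0.3],[2.2,-4.2,0,0,0.3],[2.2,-4.2,0,0,0.3],[2.2,-4.2,0,0,0.3],[2.2,-4.2,0,0,0.3],[2.2,-4.2,0,0,0.3],[1.4,-3,0,0,0.3],[0,0,0,0,0.3],[0,0,0,0,0.3]]'
```

```text
time_s: 46.62
tcp_pos: [0.4425, -0.2838, 0.3638]
ee_rot: [[-1.0, -0.0, -0.002], [-0.0, 1.0, 0.001], [0.002, 0.001, -1.0]]
wrist_force: [0.2, -0.1, -5.1]
gripper_width: 0.602
```

Target TCP z is about 0.193. I'll go down to 0.199 and then ease it in.

```bash
python3 -m handwheel '[[0,0,3,0,0.3],[0,0,4,0,0.3],[0,0,4,0,0.3],[0,0,3,0,0.3],[0,0,1.6,0,0.3],[0,0,0.9,0,0.3],[0,0,0,0,0.3],[0,0,0,0,0.3]]'; python3 -m handwheel '[[0,0,0.3,0,0.3],[0,0,0.2,0,0.3],[0,0,0,0,0.3]]'
```

```text
time_s: 47.62
tcp_pos: [0.4438, -0.2838, 0.2006]
ee_rot: [[-1.0, -0.002, 0.002], [-0.002, 1.0, -0.001], [-0.002, -0.001, -1.0]]
wrist_force: [0.6, -0.9, -3.8]
gripper_width: 0.606
time_s: 48.0
tcp_pos: [0.443, -0.2838, 0.1947]
ee_rot: [[-1.0, -0.001, -0.0], [-0.001, 1.0, 0.0], [0.0, 0.0, -1.0]]
wrist_force: [-0.6, -0.7, -4.4]
gripper_width: 0.606
```

```bash
python3 -m handwheel '[[0,0,0.2,0,0.3],[0,0,0,0,0.3]]'; python3 -m handwheel '[[0,0,0.1,0,0.3],[0,0,0,0,0.3]]'
```

```text
time_s: 48.25
tcp_pos: [0.4435, -0.2839, 0.1934]
ee_rot: [[-1.0, -0.001, 0.001], [-0.001, 1.0, -0.0], [-0.001, -0.0, -1.0]]
wrist_force: [0.3, 1.6, -0.3]
gripper_width: 0.603
time_s: 48.5
tcp_pos: [0.4438, -0.284, 0.1933]
ee_rot: [[-1.0, -0.002, 0.002], [-0.002, 1.0, -0.001], [-0.002, -0.001, -1.0]]
wrist_force: [-1.4, 2.8, 5.4]
gripper_width: 0.602
```

```bash
python3 -m handwheel '[[0,0,0,0,0.7],[0,0,0,0,1],[0,0,0,0,1],[0,0,0,0,1],[0,0,-2,0,1],[0,0,-4,0,1],[0,0,-5,0,1],[0,0,-4,0,1],[2,-5,0,0,1],[2,-5,0,0,1]]'; python3 -m handwheel '[[2,-5,0,0,1],[2,-5,0,0,1],[2,-5,0,0,1],[2,-5,0,0,1],[2,-5,0,0,1],[0,0,0,0,1]]'; python3 -c "
from h import *
t=cams.capture('top')
cv2.imwrite('pics/t9.png',cv2.resize(t[:,:,::-1],(800,500)))
s=cams.capture('side')
cv2.imwrite('pics/s9.png',cv2.resize(s[70:240,220:480][:,:,::-1],None,fx=3,fy=3,interpolation=2))"
```

```text
time_s: 49.75
tcp_pos: [0.4032, -0.3846, 0.3426]
ee_rot: [[-1.0, -0.003, 0.002], [-0.003, 1.0, -0.001], [-0.002, -0.001, -1.0]]
wrist_force: [-0.2, -0.2, -0.3]
gripper_width: 1.0
time_s: 50.5
tcp_pos: [0.3014, -0.6367, 0.3392]
ee_rot: [[-1.0, 0.004, -0.002], [0.004, 1.0, 0.002], [0.002, 0.002, -1.0]]
wrist_force: [-0.0, 0.7, -0.5]
gripper_width: 1.0
```

View pics/t9.png

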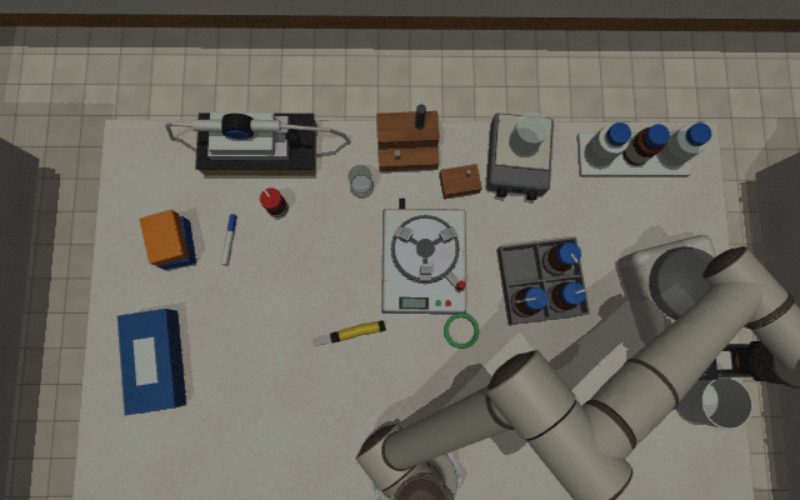

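View pics/s9.png

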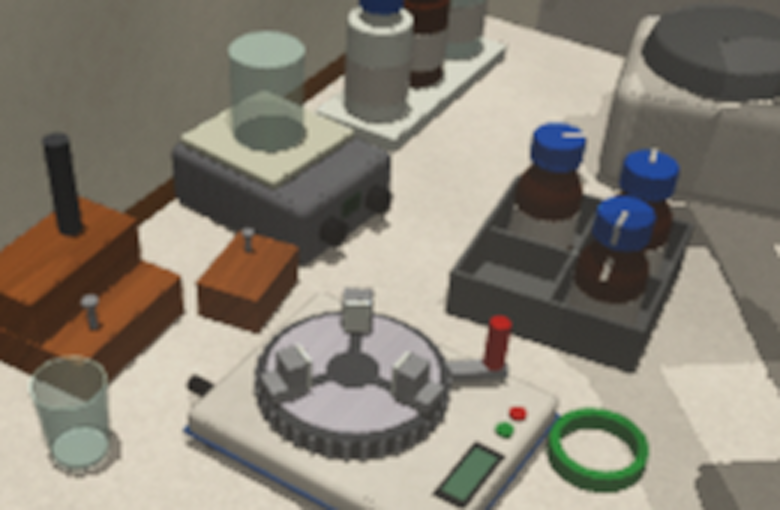

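The tray holds three upright bottles at (530,300), (568,293) and (563,256). The chuck is empty with its jaws open and the lever at its open stop, post at (461,285). No blue-capped bottle is left on the bench, and nothing else has moved. I'm handing the job in.

```bash
python3 -c "
from station import job
print(job.finish_job())"
```

```text
the job is handed in; nothing more can be done
None
```

The job is done and handed in at about 51 s of the 210 s allowed. No verdict was reported.

- **Finished bottle:** I opened the jaws with the lever and stood bottle_d in a free cell of the tray.
- **Bench bottle:** There was only one on the bench, a tall one (bottle_a or bottle_b). I stood it in the chuck and closed the jaws until the push at the post was about 16 N above friction. I then screwed the cap about 70° to its hard stop, opened the jaws to their stop and stood the bottle in the tray.

**Last checks:**
- **Cap:** The turning moment jumped from −0.13 to +0.57 N m at the stop. By eye, the cap's white line stands over the shoulder mark in the side view.
- **Bottles:** All three are upright in the tray. The bottle that was already there and the other things on the bench look unmoved.
- **Jaws and lever:** The jaws are open, and the post is back at the same image position as after the first opening.

No check failed. The two camera views put the chuck axis about 4 mm apart, which was within tolerance. It did mean up to about 13 N of sideways force on the cap while turning, until I shifted the grip by 1.5 mm, after which it was about 10 N.

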